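# Load the cycler's plate carrier

### The job

Get the cycler's white plate carrier ready for a run: lift the ribbed dust guard out of it and park it in the middle of the dark mat, then set the metal block between the carrier's corner lugs, the well plate on the block, and the lid with the square knob on the plate, in that order. Each piece must sit flat and squarely seated on the one below; set them down gently without dropping them, let go of everything, and leave the brown jar, the tip box and the cup where they are.

Things in the scene. Friction and masses are not known exactly. Their poses are not given: they have to be found in the camera images.
- carrier: Fixed white carrier, 150 (x) x 140 (y) x 20 mm, origin at the centre of its underside; flat deck at z = 20 mm. Four L-shaped grey corner lugs, 9 mm high on the deck, bound a place 66 (x) x 106 mm (y) centred on the origin: 5 mm play on each side of a piece. Lugs stand only at the corners, so the +x and -x sides are open for fingers within 35 mm of the middle. The guard lies there at the start.
- mat: Fixed dark rubber mat with a grey fabric top, 110 mm (x) by 150 mm (y), 6 mm thick, empty at the start; origin at the centre of its underside, so its top is at z = 6 mm.
- guard: Dust guard: grey plastic slab 8 mm thick, on its top one upright rib along y, 12 mm thick (x), 64 mm long, from z = 8 to 29 mm, to pinch it by. 0.08 kg. At the start it lies on the carrier's deck between the lugs. Footprint 56 (its x) x 96 mm (its y), same after a half turn; origin: centre of underside, z up.
- block: Bare aluminium heating block, plain but for two small screw holes: straight-sided body 24 mm high, on it a raised field 38 (x) x 78 mm (y), 5 mm high (total 29). Grip across the 56 mm width. About 0.35 kg. Goes on the carrier's deck. Footprint 56 (its x) x 96 mm (its y), same after a half turn; origin: centre of underside, z up.
- plate: White well plate, 2 x 4 wide round wells: straight sides 18 mm high, on top a raised field 38 (x) x 78 mm (y), 5 mm high. Cavity underneath 48 x 88 mm, 6 mm deep, drops over the block's field with 5 mm play each side; seated, its underside is 24 mm above the block's underside. Grip across the 56 mm width. About 0.06 kg. Footprint 56 (its x) x 96 mm (its y), same after a half turn; origin: centre of underside, z up.
- lid: Grey lid, slab 16 mm high, in its middle a black square knob 24 x 24 mm from z = 16 to 38 mm, to pinch it by. Cavity underneath 48 x 88 mm, 6 mm deep, drops over the plate's field with 5 mm play each side; seated, its underside is 18 mm above the plate's underside. About 0.16 kg. Footprint 56 (its x) x 96 mm (its y), same after a half turn; origin: centre of underside, z up.
- bottle: Bystander: brown glass jar with white cap, 52 mm across, 100 mm tall, standing loose on the table; origin at the centre of its underside. Leave alone.
- tipbox: Bystander: blue pipette tip box, 80 mm (x) by 110 mm (y) by 47 mm high, with many yellow dots on top, loose on the table; origin at the centre of its underside. Leave alone.
- cup: Bystander: small white cup, 64 mm across, 50 mm tall, loose on the table; origin at the centre of its underside. Leave alone.

How it is judged:
By the outcome, as a careful person would: the job done as asked, in the order asked, and still so for the second after the job is handed in, with the robot touching nothing.
It also fails if it takes over 104 s, if anything falls off the work surface, if the arm or the gripper's body presses on something with over 40 N, if the wrist force passes 120 N, or if a joint passes its speed limit or range.

### The arm

A 6-joint arm with a two-finger parallel gripper is mounted at the origin on the work surface. World frame = base frame: x ahead of the robot, y to its left, z up, the work surface at z = 0. Lengths are in m, angles in rad, forces in N, time in s.
With the tool pointing down it reaches from about 0.3 to 0.75 m from the base axis. Payload 8.5 kg.
Tool frame: the origin (TCP) lies at the centre of the arm's flange, where the gripper is bolted on; the fingertips stand 166 mm ahead of it and the grasp point (between the pads) lies 147 mm ahead of it (r.tcp_to_tips is the distance from the TCP to the fingertips, in m); z points along the fingers, y is the line along which they close (so a half turn about z gives the same grasp; the last joint's range is limited). The gripper opens to 88 mm and grips with 3 to 60 N. Pads are 18 mm wide; open, the fingers measure 123 mm over their backs; the gripper's body (75 mm by 187 mm) begins 45 mm behind the grasp point.
Start: joints at [1.022, 0.381, 1.297, -0, 1.464, -0.215], TCP at [0.18, 0.52, 0.405] pointing down, gripper open.
Joint ranges: [-3.11, 3.11], [-0.89, 2.33], [0.22, 2.48], [-1.42, 4.56], [0.17, 2.85], [-2.88, 2.88]. Speed limits (rad/s): [2.39, 2.39, 3.14, 3.14, 3.14, 3.14].

### API

Orientations are given as [roll, pitch, yaw] about the fixed x, y, z axes, in that order (R = Rz(yaw) Ry(pitch) Rx(roll)).
In Python, from station import monitor, viewer, r gives the robot as it stands.
- The arm moves only by the shell command python3 -m jog 'ROWS' [OPENING]. ROWS is JSON, a list of rows, each an object of numbers: "x", "y", "z": the shift along the world's x, y, z in m; "wx", "wy", "wz": the turn, a rotation vector about the world's x, y, z in rad. In form: [{"x": .., "y": .., "z": .., "wx": .., "wy": .., "wz": ..}, ...]. A call has 1 to 8 rows; each row shifts and turns the commanded pose from where the row before left it; what a row does not reach is not made up. A row lasts 1/10 s, in which the tool goes at most 50 mm and 8.59 degrees, less where a joint would pass 70% of its speed; a pose out of reach is approached as far as the arm can. A call with a gripper value outside its range is refused whole. OPENING is the opening, from 0 (shut) to 1 (fully open), set as the call begins (- or left out, the last holds). The fingers move at their own pace and stop on an object; the grip force is fixed at half the most. Time passes only in rows, so rows that do not move let the fingers close. It gives the time, the measured TCP pose, the force, the opening and the grip force at its end, in the units of the state.
- monitor.sense(): the state, without advancing time (a new reading comes with each control period).
- viewer.read_camera(name): name is "scene" or "top" or "wrist"; returns the picture (480x640x3 uint8, red, green, blue); there is no depth.
- viewer.camera_info(name): a dict with "vfov" (degrees; the focal length in pixels is half the picture's height over the tangent of half this angle, whatever the lens; pixels are square), "cx", "cy" (the principal point, pixels), "camera_from_world" (4x4, takes a point from world to camera coordinates). Camera axes: x right, y up, looking along -z (the intrinsics and any distortion apply to the point x, -y, -z); pixel columns grow to the right and rows downward; lengths in m; the calibration is good to about 2 mm. A picture is of the moment at which its call begins: read the wrist's pose just before it. camera_info takes no time and is no camera call; for the wrist camera it gives the pose at the moment of the call.
- r.finish_job(): hands the job in; it is judged then, once.
The state is a dict: "time_s": time; "joints": joint angles; "joint_vel": joint speeds; "effort": joint torques, N m; "ee_pos": TCP position; "tcp_rot": TCP orientation; "force": force on the tool from outside, world axes, zero at the start; "ft_torque": the same for the moment, N m; "grip_width": opening from 0.0 (shut) to 1.0 (fully open); "grip_force": force on a finger pad.
Only numpy, scipy, OpenCV 4.12 (cv2) and the standard library are available. Lean on these libraries where they do the work, as an engineer would, in place of code of your own. Each camera call takes 0.05 s, during which the arm holds its last target. There are 200 camera calls.

## Working session

There is one attempt and no reset: what is moved stays moved. The work goes in short steps, Python scripts to look and compute and a shell command to move; the robot and the scene stay as the last step left them, time stands still between calls to the robot, and variables do not carry over. Pictures are saved under pics/ and viewed, at most 14 in all, crops included, and the job is handed in when it is done.

```bash
mkdir -p pics; ls; python3 - <<'E'
from station import monitor, viewer, r
import cv2
print(monitor.sense())
for n in("top","scene"):
    i=viewer.read_camera(n); cv2.imwrite(f"pics/{n}0.png",i[:,:,::-1]); print(n,viewer.camera_info(n))
E
```

```text
pics
{'time_s': 0.0, 'joints': array([ 1.02169547e+00,  3.81220586e-01,  1.29827382e+00, -4.01837574e-06,
        1.46357774e+00, -2.15315602e-01]), 'joint_vel': array([ 0.000713  , -0.00066418,  0.00133232, -0.00029715, -0.00095302,
       -0.00054279]), 'effort': array([ 2.75409475e-04, -4.37935066e+01, -2.24546278e+01,  7.13450485e-02,
        3.53787770e-02, -1.18863545e-04]), 'ee_pos': array([0.18018122, 0.51960634, 0.40411998]), 'tcp_rot': array([-3.14014647e+00, -3.12199599e-04,  2.80780760e+00]), 'force': array([ 0.1299272 , -1.0556432 ,  0.02727374]), 'ft_torque': array([0.02363871, 0.03678809, 0.00350461]), 'grip_force': 0.0, 'grip_width': 1.0038481744328063}
top {'vfov': 57.87904749033194, 'cx': 317.2145539230955, 'cy': 233.70838655563517, 'camera_from_world': array([[-0.02879225, -0.99958162,  0.00275482,  0.01509666],
       [ 0.98947445, -0.02810991,  0.14195124, -0.58669134],
       [-0.14181441,  0.00681292,  0.98986982, -0.86190058],
       [ 0.        ,  0.        ,  0.        ,  1.        ]])}
scene {'vfov': 55.805401984319424, 'cx': 324.93395833222183, 'cy': 243.7292017957191, 'camera_from_world': array([[ 0.14591354,  0.98911131,  0.01918459, -0.09717548],
       [-0.59560053,  0.07234595,  0.80001629,  0.31282788],
       [ 0.78991724, -0.12815956,  0.59967148, -1.3644125 ],
       [ 0.        ,  0.        ,  0.        ,  1.        ]])}
```

View pics/top0.png

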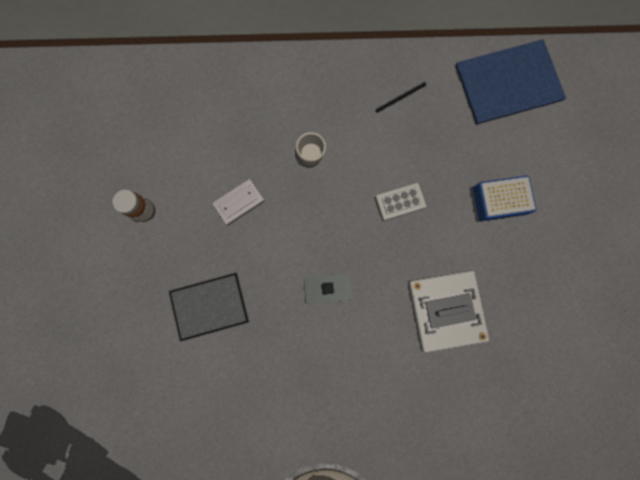

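View pics/scene0.png

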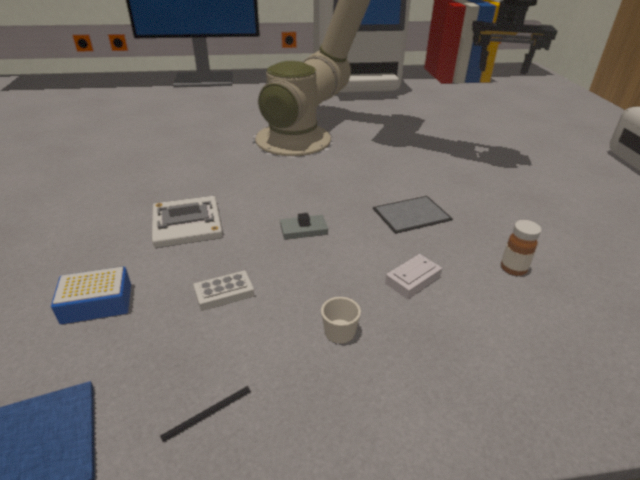

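The top view shows the mat at about (208,306), the block at (238,201), the plate at (401,201), the lid at (328,289) and the carrier with the guard at (450,311). The jar, cup and tip box stand clear of them. Next I'll look at enlarged crops.

```bash
python3 - <<'E'
import cv2,numpy as np
i=cv2.imread("pics/top0.png")
a=lambda x,y:cv2.resize(i[y:y+75,x:x+100],None,fx=4,fy=4,interpolation=cv2.INTER_CUBIC)
cv2.imwrite("pics/c0.png",np.clip(1.7*np.vstack([np.hstack([a(190,165),a(350,165)]),np.hstack([a(280,255),a(400,277)])]).astype(float),0,255).astype(np.uint8))
E
```

```text
(no output)
```

View pics/c0.png

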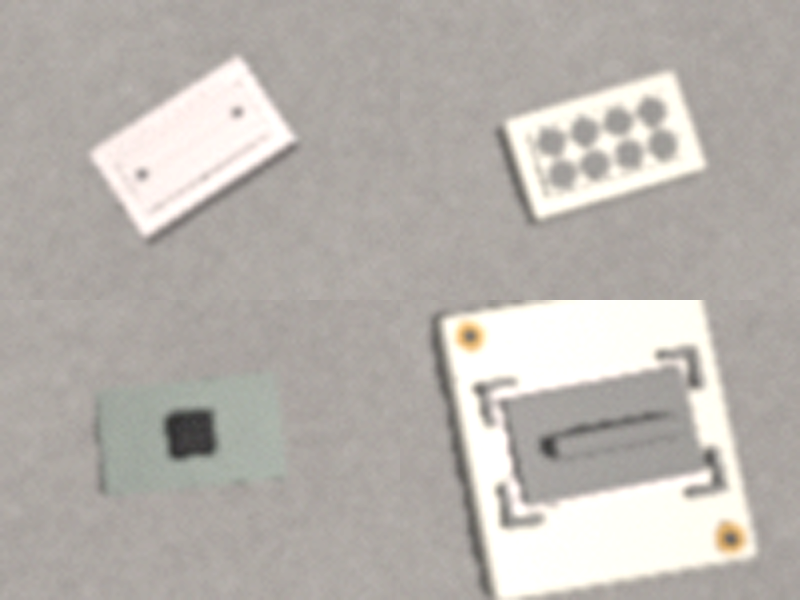

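```bash
cat > h.py <<'E'
import numpy as np
from station import monitor, viewer, r
def ray(ci,u,v,z):
    f=240/np.tan(np.radians(ci["vfov"])/2); M=ci["camera_from_world"]; R=M[:3,:3]; c=-R.T@M[:3,3]
    d=R.T@np.array([(u-ci["cx"])/f,-(v-ci["cy"])/f,-1.]); return (c+d*(z-c[2])/d[2])[:2]
def rect(P):  # P in order TL,TR,BR,BL in a view with long axis TL-TR ~ along -y
    P=np.array(P); c=P.mean(0); l=(P[0]+P[3]-P[1]-P[2])/2; s=(P[0]+P[1]-P[2]-P[3])/2
    # yaw of the long (+y) axis, from l, minus 90 deg ; and from s
    y1=np.degrees(np.arctan2(l[1],l[0]))-90; y2=np.degrees(np.arctan2(s[1],s[0]))
    return c.round(4),"L %.1f W %.1f mm yaw %.1f %.1f"%(1e3*np.hypot(*l),1e3*np.hypot(*s),y1,y2)
E
python3 - <<'E'
from h import *
ci=viewer.camera_info("top")
T={"block":((190,165),.024,[(92,154),(240,56),(293,136),(146,232)]),
"plate":((350,165),.018,[(106,122),(274,70),(306,160),(140,214)]),
"lid":((280,255),.016,[(100,90),(276,76),(284,172),(106,190)]),
"guard":((400,277),.028,[(100,102),(286,66),(306,165),(126,203)]),
"lugs":((400,277),.029,[(78,85),(295,50),(320,185),(105,222)])}
for k,(o,z,p) in T.items():
    print(k,*rect([ray(ci,o[0]+(a+.5)/4-.5,o[1]+(b+.5)/4-.5,z) for a,b in p]))
print("mat",*rect([ray(ci,a,b,.006) for a,b in [(170,291),(236,274),(248,321),(181,339)]]))
print("knob",ray(ci,280+191/4,255+133/4,.038))
ci=viewer.camera_info("wrist");print(ci)
E
```

```text
block [0.6659 0.1663] L 94.2 W 52.5 mm yaw 32.7 32.9
plate [ 0.6589 -0.1857] L 95.8 W 52.9 mm yaw 16.2 16.5
lid [ 0.4755 -0.0202] L 93.5 W 51.3 mm yaw 3.5 2.3
guard [ 0.4219 -0.2728] L 97.2 W 51.8 mm yaw 9.5 9.1
lugs [ 0.4213 -0.2698] L 113.7 W 69.8 mm yaw 7.6 6.9
mat [0.4441 0.2315] L 143.9 W 102.9 mm yaw 13.0 14.0
knob [ 0.47368282 -0.02008663]
{'vfov': 71.17606909509568, 'cx': 321.0323631063718, 'cy': 244.8454346717681, 'camera_from_world': array([[ 0.32748508,  0.94485547, -0.001289  , -0.54911955],
       [-0.90653497,  0.3138181 , -0.2823341 ,  0.03828035],
       [-0.26636041,  0.09362873,  0.95931527, -0.38963754],
       [ 0.        ,  0.        ,  0.        ,  1.        ]])}
```

```bash
python3 -m jog '[{"x":0.03,"y":-0.04,"wz":-0.069},{"x":0.03,"y":-0.04,"wz":-0.069},{"x":0.03,"y":-0.04,"wz":-0.069},{"x":0.03,"y":-0.04,"wz":-0.069},{"x":0.03,"y":-0.04,"wz":-0.069},{"x":0.03,"y":-0.04,"wz":-0.069},{"x":0.03,"y":-0.04,"wz":-0.069},{"x":0.03,"y":-0.04,"wz":-0.069}]' 1
python3 -m jog '[{"y":-0.047,"wz":-0.069},{"y":-0.047,"wz":-0.069},{"y":-0.047,"wz":-0.069},{"y":-0.047,"wz":-0.069},{"y":-0.047,"wz":-0.069},{"y":-0.047,"wz":-0.069},{"y":-0.047,"wz":-0.069},{"y":-0.047,"wz":-0.069}]'
python3 -m jog '[{"y":-0.047},{"y":-0.047,"z":-0.04},{"z":-0.04},{"z":-0.02},{}]'
```

```text
validation failed for argument at $[0]...
validation failed for argument at $[0]...
validation failed for argument at $[0]...
```

```bash
python3 -m jog '[{"x":0.03,"y":-0.04,"z":0,"wx":0,"wy":0,"wz":-0.069}]' 1; python3 -m jog --help | head -20
```

```text
time_s: 0.2
ee_pos: [0.2087, 0.4813, 0.404]
tcp_rot: [-3.141, -0.001, 2.743]
force: [1.8, -0.4, 0.0]
grip_width: 0.995
grip_force: 0.0invalid input: not JSON, or not a number
```

```bash
python3 -m jog '[{"x":0.03,"y":-0.04,"z":0,"wx":0,"wy":0,"wz":-0.069},{"x":0.03,"y":-0.04,"z":0,"wx":0,"wy":0,"wz":-0.069},{"x":0.03,"y":-0.04,"z":0,"wx":0,"wy":0,"wz":-0.069},{"x":0.03,"y":-0.04,"z":0,"wx":0,"wy":0,"wz":-0.069},{"x":0.03,"y":-0.04,"z":0,"wx":0,"wy":0,"wz":-0.069},{"x":0.03,"y":-0.04,"z":0,"wx":0,"wy":0,"wz":-0.069},{"x":0.03,"y":-0.04,"z":0,"wx":0,"wy":0,"wz":-0.069}]' 1
python3 -m jog '[{"x":0,"y":-0.047,"z":0,"wx":0,"wy":0,"wz":-0.069},{"x":0,"y":-0.047,"z":0,"wx":0,"wy":0,"wz":-0.069},{"x":0,"y":-0.047,"z":0,"wx":0,"wy":0,"wz":-0.069},{"x":0,"y":-0.047,"z":0,"wx":0,"wy":0,"wz":-0.069},{"x":0,"y":-0.047,"z":0,"wx":0,"wy":0,"wz":-0.069},{"x":0,"y":-0.047,"z":0,"wx":0,"wy":0,"wz":-0.069},{"x":0,"y":-0.047,"z":0,"wx":0,"wy":0,"wz":-0.069},{"x":0,"y":-0.047,"z":0,"wx":0,"wy":0,"wz":-0.069}]'
python3 -m jog '[{"x":0,"y":-0.047,"z":0,"wx":0,"wy":0,"wz":0},{"x":0,"y":-0.047,"z":-0.04,"wx":0,"wy":0,"wz":0},{"x":0,"y":0,"z":-0.04,"wx":0,"wy":0,"wz":0},{"x":0,"y":0,"z":-0.02,"wx":0,"wy":0,"wz":0},{"x":0,"y":0,"z":0,"wx":0,"wy":0,"wz":0}]'
cat >> h.py <<'E'
import cv2
def snap(n):
    ci=viewer.camera_info("wrist"); i=viewer.read_camera("wrist"); cv2.imwrite(f"pics/{n}.png",i[:,:,::-1])
    np.save(f"pics/{n}.npy",ci,allow_pickle=True); s=monitor.sense(); print(s["ee_pos"].round(4),np.degrees(s["tcp_rot"]).round(2))
def load(n): return np.load(f"pics/{n}.npy",allow_pickle=True).item()
E
python3 -c 'from h import *;snap("w1")'
```

```text
time_s: 0.9
ee_pos: [0.421, 0.1977, 0.4047]
tcp_rot: [-3.141, -0.0, 2.253]
force: [1.3, 0.9, 0.1]
grip_width: 1.003
grip_force: 0.0
time_s: 1.7
ee_pos: [0.4197, -0.1783, 0.4046]
tcp_rot: [-3.141, -0.0, 1.701]
force: [1.5, 0.2, -0.2]
grip_width: 1.002
grip_force: 0.0
time_s: 2.2
ee_pos: [0.4198, -0.2615, 0.3098]
tcp_rot: [-3.138, -0.005, 1.703]
force: [0.8, 0.3, 0.8]
grip_width: 1.002
grip_force: 0.0
[ 0.4202 -0.2615  0.3117] [-1.7991e+02 -1.2000e-01  9.7610e+01]
```

View pics/w1.png

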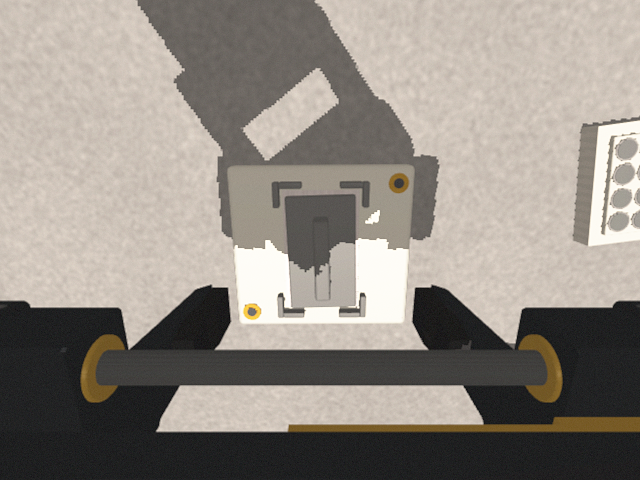

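The wrist view shows the carrier with corners at about (229,166), (413,166), (408,323) and (238,323). The guard slab runs from (286,197) to (356,306), with its rib at x≈314–329, y≈217–300.

```bash
python3 - <<'E'
from h import *
ci=load("w1")
def g(n,z,P): print(n,*rect([ray(ci,u,v,z) for u,v in P]))
g("carrier (y140 x150)",.02,[(413,166),(408,323),(238,323),(229,166)])
g("lugs",.029,[(369,182),(366,317),(279,317),(272,182)])
g("guard",.028,[(355,194),(356,306),(291,308),(286,197)])
g("rib 64x12",.049,[(328,217),(329,300),(315,300),(314,217)])
E
```

```text
carrier (y140 x150) [ 0.4201 -0.271 ] L 137.4 W 148.5 mm yaw 8.3 7.7
lugs [ 0.4198 -0.2714] L 115.1 W 74.8 mm yaw 8.4 7.7
guard [ 0.4203 -0.2721] L 95.6 W 54.8 mm yaw 9.1 9.9
rib 64x12 [ 0.4197 -0.2703] L 66.2 W 10.6 mm yaw 8.3 7.7
```

```bash
python3 -m jog '[{"x":0,"y":-0.010,"z":-0.03,"wx":0,"wy":0,"wz":0.02},{"x":0,"y":0,"z":-0.03,"wx":0,"wy":0,"wz":0},{"x":0,"y":0,"z":-0.02,"wx":0,"wy":0,"wz":0},{"x":0,"y":0,"z":-0.02,"wx":0,"wy":0,"wz":0},{"x":0,"y":0,"z":0,"wx":0,"wy":0,"wz":0},{"x":0,"y":0,"z":0,"wx":0,"wy":0,"wz":0}]' 0.6
```

```text
time_s: 2.85
ee_pos: [0.4207, -0.2716, 0.2137]
tcp_rot: [3.14, 0.002, 1.724]
force: [0.2, -0.1, -0.2]
grip_width: 0.599
grip_force: 0.0
```

```bash
python3 -m jog '[{"x":0,"y":0,"z":-0.010,"wx":0,"wy":0,"wz":0},{"x":0,"y":0,"z":-0.005,"wx":0,"wy":0,"wz":0},{"x":0,"y":0,"z":0,"wx":0,"wy":0,"wz":0},{"x":0,"y":0,"z":0,"wx":0,"wy":0,"wz":0}]'
python3 -m jog '[{"x":0,"y":0,"z":0,"wx":0,"wy":0,"wz":0},{"x":0,"y":0,"z":0,"wx":0,"wy":0,"wz":0},{"x":0,"y":0,"z":0,"wx":0,"wy":0,"wz":0},{"x":0,"y":0,"z":0,"wx":0,"wy":0,"wz":0},{"x":0,"y":0,"z":0,"wx":0,"wy":0,"wz":0},{"x":0,"y":0,"z":0,"wx":0,"wy":0,"wz":0},{"x":0,"y":0,"z":0,"wx":0,"wy":0,"wz":0},{"x":0,"y":0,"z":0,"wx":0,"wy":0,"wz":0}]' 0
```

```text
time_s: 3.25
ee_pos: [0.4202, -0.2715, 0.1975]
tcp_rot: [3.142, 0.0, 1.724]
force: [0.4, -0.4, -0.4]
grip_width: 0.599
grip_force: 0.0
time_s: 4.05
ee_pos: [0.4202, -0.2715, 0.1974]
tcp_rot: [3.142, 0.0, 1.724]
force: [-0.3, -0.3, 0.7]
grip_width: 0.134
grip_force: 30.0
```

```bash
python3 -m jog '[{"x":0,"y":0,"z":0.010,"wx":0,"wy":0,"wz":0},{"x":0,"y":0,"z":0.02,"wx":0,"wy":0,"wz":0},{"x":0,"y":0,"z":0.035,"wx":0,"wy":0,"wz":0},{"x":0,"y":0,"z":0.035,"wx":0,"wy":0,"wz":0},{"x":0,"y":0.02,"z":0.02,"wx":0,"wy":0,"wz":0},{"x":0.002,"y":0.035,"z":0,"wx":0,"wy":0,"wz":0.01},{"x":0.002,"y":0.045,"z":0,"wx":0,"wy":0,"wz":0.01},{"x":0.002,"y":0.045,"z":0,"wx":0,"wy":0,"wz":0.01}]'
python3 -m jog '[{"x":0.002,"y":0.045,"z":0,"wx":0,"wy":0,"wz":0.01},{"x":0.002,"y":0.045,"z":0,"wx":0,"wy":0,"wz":0.01},{"x":0.002,"y":0.045,"z":0,"wx":0,"wy":0,"wz":0.01},{"x":0.002,"y":0.045,"z":0,"wx":0,"wy":0,"wz":0.01},{"x":0.002,"y":0.045,"z":0,"wx":0,"wy":0,"wz":0.01},{"x":0.002,"y":0.040,"z":0,"wx":0,"wy":0,"wz":0},{"x":0.002,"y":0.035,"z":0,"wx":0,"wy":0,"wz":0},{"x":0.002,"y":0.025,"z":0,"wx":0,"wy":0,"wz":0}]'
python3 -m jog '[{"x":0.002,"y":0.015,"z":0,"wx":0,"wy":0,"wz":0},{"x":0,"y":0,"z":0,"wx":0,"wy":0,"wz":0},{"x":0,"y":0,"z":0,"wx":0,"wy":0,"wz":0}]'
python3 -c 'from h import *;snap("w2")'
```

```text
time_s: 4.85
ee_pos: [0.4258, -0.125, 0.3181]
tcp_rot: [3.141, 0.0, 1.753]
force: [0.5, 0.4, -0.7]
grip_width: 0.129
grip_force: 30.0
time_s: 5.65
ee_pos: [0.4417, 0.2007, 0.318]
tcp_rot: [3.141, -0.0, 1.805]
force: [0.1, 0.0, -0.6]
grip_width: 0.134
grip_force: 30.0
time_s: 5.95
ee_pos: [0.444, 0.2133, 0.3176]
tcp_rot: [-3.141, 0.0, 1.804]
force: [0.0, -0.1, -1.6]
grip_width: 0.134
grip_force: 30.0
[0.444  0.213  0.3176] [-1.7999e+02  1.0000e-02  1.0333e+02]
```

View pics/w2.png

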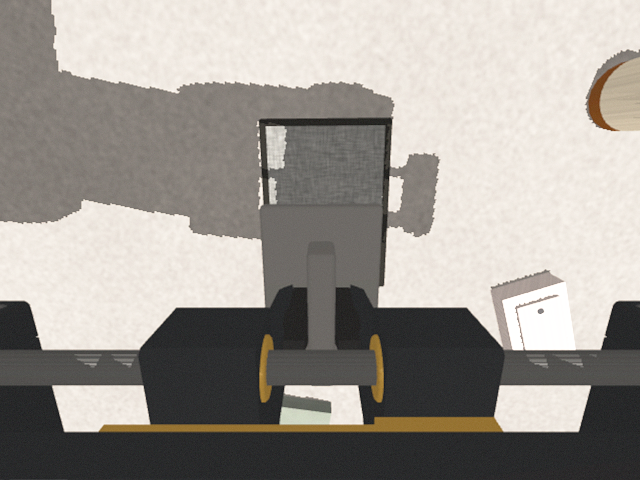

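The guard is held squarely over the mat. The mat's far edge runs (261,120)–(391,119), and its right edge runs down to about (384,285).

```bash
python3 - <<'E'
from h import *
ci=load("w2")
a,b,c=[ray(ci,u,v,.006) for u,v in [(261,120),(391,119),(384,284)]]
e=b-a; f=b-c; print(np.hypot(*e),np.degrees(np.arctan2(e[1],e[0])),np.hypot(*f),np.degrees(np.arctan2(f[1],f[0]))-90)
t=np.radians(13.5); print((a+b)/2-.075*np.array([-np.sin(t),np.cos(t)]))
E
```

```text
0.10601107150245033 13.803943318174852 0.1452390643239447 14.184994952211
[0.44310343 0.23216372]
```

```bash
python3 -m jog '[{"x":0,"y":0.010,"z":-0.02,"wx":0,"wy":0,"wz":0.008},{"x":0,"y":0.009,"z":-0.035,"wx":0,"wy":0,"wz":0},{"x":0,"y":0,"z":-0.035,"wx":0,"wy":0,"wz":0},{"x":0,"y":0,"z":-0.02,"wx":0,"wy":0,"wz":0},{"x":0,"y":0,"z":-0.010,"wx":0,"wy":0,"wz":0},{"x":0,"y":0,"z":-0.005,"wx":0,"wy":0,"wz":0},{"x":0,"y":0,"z":0,"wx":0,"wy":0,"wz":0},{"x":0,"y":0,"z":0,"wx":0,"wy":0,"wz":0}]'
```

```text
time_s: 6.8
ee_pos: [0.4445, 0.2324, 0.1933]
tcp_rot: [3.14, -0.0, 1.811]
force: [0.0, -0.0, -1.5]
grip_width: 0.134
grip_force: 30.0
```

```bash
python3 -m jog '[{"x":0,"y":0,"z":-0.005,"wx":0,"wy":0,"wz":0},{"x":0,"y":0,"z":-0.003,"wx":0,"wy":0,"wz":0},{"x":0,"y":0,"z":-0.001,"wx":0,"wy":0,"wz":0},{"x":0,"y":0,"z":0,"wx":0,"wy":0,"wz":0},{"x":0,"y":0,"z":0,"wx":0,"wy":0,"wz":0}]'
```

```text
time_s: 7.3
ee_pos: [0.4442, 0.2326, 0.1834]
tcp_rot: [3.141, -0.0, 1.812]
force: [0.2, -0.2, 0.3]
grip_width: 0.133
grip_force: 30.0
```

```bash
python3 -m jog '[{"x":0,"y":0,"z":-0.0005,"wx":0,"wy":0,"wz":0},{"x":0,"y":0,"z":0,"wx":0,"wy":0,"wz":0},{"x":0,"y":0,"z":0,"wx":0,"wy":0,"wz":0}]'
python3 -m jog '[{"x":0,"y":0,"z":0,"wx":0,"wy":0,"wz":0},{"x":0,"y":0,"z":0,"wx":0,"wy":0,"wz":0},{"x":0,"y":0,"z":0,"wx":0,"wy":0,"wz":0},{"x":0,"y":0,"z":0,"wx":0,"wy":0,"wz":0},{"x":0,"y":0,"z":0,"wx":0,"wy":0,"wz":0}]' 0.5
python3 -m jog '[{"x":0,"y":0,"z":0.02,"wx":0,"wy":0,"wz":0},{"x":0,"y":0,"z":0.04,"wx":0,"wy":0,"wz":0},{"x":0,"y":0,"z":0.04,"wx":0,"wy":0,"wz":0},{"x":0.02,"y":-0.02,"z":0.02,"wx":0,"wy":0,"wz":0.04},{"x":0.04,"y":-0.02,"z":0,"wx":0,"wy":0,"wz":0.08},{"x":0.045,"y":-0.02,"z":0,"wx":0,"wy":0,"wz":0.08},{"x":0.045,"y":-0.02,"z":0,"wx":0,"wy":0,"wz":0.08},{"x":0.035,"y":-0.01,"z":0,"wx":0,"wy":0,"wz":0.05}]' 1
python3 -m jog '[{"x":0.025,"y":-0.01,"z":0,"wx":0,"wy":0,"wz":0},{"x":0.012,"y":0,"z":0,"wx":0,"wy":0,"wz":0},{"x":0,"y":0,"z":0,"wx":0,"wy":0,"wz":0},{"x":0,"y":0,"z":0,"wx":0,"wy":0,"wz":0}]'
python3 -c 'from h import *;snap("w3")'
```

```text
time_s: 7.6
ee_pos: [0.4442, 0.2326, 0.1834]
tcp_rot: [3.141, 0.0, 1.812]
force: [-1.2, -0.5, 6.4]
grip_width: 0.136
grip_force: 30.0
time_s: 8.1
ee_pos: [0.4442, 0.2326, 0.1828]
tcp_rot: [-3.141, 0.0, 1.812]
force: [0.1, 1.0, 0.4]
grip_width: 0.495
grip_force: 0.0
time_s: 8.9
ee_pos: [0.6313, 0.1406, 0.3026]
tcp_rot: [3.141, 0.0, 2.143]
force: [-0.0, -0.7, -0.3]
grip_width: 0.997
grip_force: 0.0
time_s: 9.3
ee_pos: [0.6658, 0.1327, 0.3025]
tcp_rot: [-3.141, -0.001, 2.142]
force: [0.1, 0.6, -0.1]
grip_width: 0.998
grip_force: 0.0
[0.6655 0.1329 0.3027] [-1.7996e+02 -3.0000e-02  1.2274e+02]
```

View pics/w3.png

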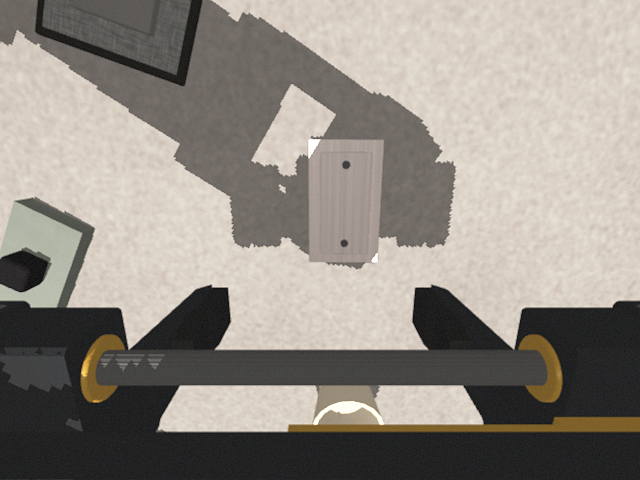

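The block's top-face corners are (308,139), (383,140), (377,262) and (309,262), with screw holes at (346,164) and (344,243).

```bash
python3 - <<'E'
from h import *
ci=load("w3")
print(*rect([ray(ci,u,v,.024) for u,v in [(383,140),(377,262),(309,262),(308,139)]]))
a,b=[ray(ci,u,v,.029) for u,v in [(346,164),(344,243)]];d=a-b
print((a+b)/2,np.hypot(*d),np.degrees(np.arctan2(d[1],d[0]))-90)
E
```

```text
[0.6638 0.1674] L 95.2 W 55.2 mm yaw 32.7 32.4
[0.66397894 0.16764942] 0.060396054315032206 32.44951282578954
```

```bash
python3 -m jog '[{"x":-0.001,"y":0.017,"z":-0.02,"wx":0,"wy":0,"wz":-0.004},{"x":0,"y":0.017,"z":-0.035,"wx":0,"wy":0,"wz":0},{"x":0,"y":0,"z":-0.035,"wx":0,"wy":0,"wz":0},{"x":0,"y":0,"z":-0.02,"wx":0,"wy":0,"wz":0},{"x":0,"y":0,"z":-0.010,"wx":0,"wy":0,"wz":0},{"x":0,"y":0,"z":-0.005,"wx":0,"wy":0,"wz":0},{"x":0,"y":0,"z":0,"wx":0,"wy":0,"wz":0},{"x":0,"y":0,"z":0,"wx":0,"wy":0,"wz":0}]'
```

```text
time_s: 10.15
ee_pos: [0.6654, 0.1665, 0.1792]
tcp_rot: [3.14, 0.001, 2.138]
force: [0.4, -0.3, 0.4]
grip_width: 1.0
grip_force: 0.0
```

```bash
python3 -m jog '[{"x":-0.0015,"y":0.001,"z":-0.005,"wx":0,"wy":0,"wz":0},{"x":0,"y":0,"z":-0.003,"wx":0,"wy":0,"wz":0},{"x":0,"y":0,"z":0,"wx":0,"wy":0,"wz":0}]'
python3 -m jog '[{"x":0,"y":0,"z":0,"wx":0,"wy":0,"wz":0},{"x":0,"y":0,"z":0,"wx":0,"wy":0,"wz":0},{"x":0,"y":0,"z":0,"wx":0,"wy":0,"wz":0},{"x":0,"y":0,"z":0,"wx":0,"wy":0,"wz":0},{"x":0,"y":0,"z":0,"wx":0,"wy":0,"wz":0},{"x":0,"y":0,"z":0,"wx":0,"wy":0,"wz":0}]' 0
```

```text
time_s: 10.45
ee_pos: [0.6635, 0.1676, 0.1695]
tcp_rot: [-3.141, -0.0, 2.138]
force: [-0.2, -0.0, -0.7]
grip_width: 1.002
grip_force: 0.0
time_s: 11.05
ee_pos: [0.6637, 0.1676, 0.1699]
tcp_rot: [3.141, 0.0, 2.138]
force: [0.7, 0.1, 0.0]
grip_width: 0.635
grip_force: 30.0
```

```bash
python3 -m jog '[{"x":0,"y":0,"z":0.010,"wx":0,"wy":0,"wz":0},{"x":0,"y":0,"z":0.02,"wx":0,"wy":0,"wz":0},{"x":0,"y":0,"z":0.035,"wx":0,"wy":0,"wz":0},{"x":0,"y":0,"z":0.035,"wx":0,"wy":0,"wz":0},{"x":-0.011,"y":-0.02,"z":0.02,"wx":0,"wy":0,"wz":-0.02},{"x":-0.018,"y":-0.032,"z":0,"wx":0,"wy":0,"wz":-0.039},{"x":-0.0222,"y":-0.04,"z":0,"wx":0,"wy":0,"wz":-0.039},{"x":-0.0222,"y":-0.04,"z":0,"wx":0,"wy":0,"wz":-0.039}]'
python3 -m jog '[{"x":-0.0222,"y":-0.04,"z":0,"wx":0,"wy":0,"wz":-0.039},{"x":-0.0222,"y":-0.04,"z":0,"wx":0,"wy":0,"wz":-0.039},{"x":-0.0222,"y":-0.04,"z":0,"wx":0,"wy":0,"wz":-0.039},{"x":-0.0222,"y":-0.04,"z":0,"wx":0,"wy":0,"wz":-0.039},{"x":-0.0222,"y":-0.04,"z":0,"wx":0,"wy":0,"wz":-0.039},{"x":-0.0222,"y":-0.04,"z":0,"wx":0,"wy":0,"wz":-0.039},{"x":-0.0222,"y":-0.037,"z":0,"wx":0,"wy":0,"wz":-0.039},{"x":-0.014,"y":-0.03,"z":0,"wx":0,"wy":0,"wz":-0.019}]'
python3 -m jog '[{"x":0,"y":0,"z":0,"wx":0,"wy":0,"wz":0},{"x":0,"y":0,"z":0,"wx":0,"wy":0,"wz":0},{"x":0,"y":0,"z":0,"wx":0,"wy":0,"wz":0}]'
python3 -c 'from h import *;snap("w4")'
```

```text
time_s: 11.85
ee_pos: [0.589, 0.0346, 0.2901]
tcp_rot: [-3.141, -0.0, 2.0]
force: [1.5, -1.1, -3.3]
grip_width: 0.636
grip_force: 30.0
time_s: 12.65
ee_pos: [0.4192, -0.2731, 0.2903]
tcp_rot: [-3.141, -0.0, 1.706]
force: [0.9, -0.6, -4.4]
grip_width: 0.636
grip_force: 30.0
time_s: 12.95
ee_pos: [0.4211, -0.2706, 0.29]
tcp_rot: [-3.141, -0.001, 1.71]
force: [-0.8, 0.7, -3.8]
grip_width: 0.634
grip_force: 30.0
[ 0.4212 -0.2705  0.2899] [-1.7999e+02 -2.0000e-02  9.7990e+01]
```

View pics/w4.png

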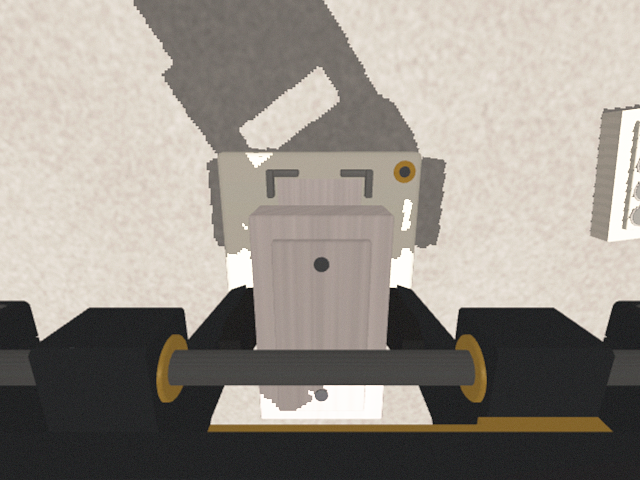

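The block is held squarely, with its holes at (321,264) and (321,394). The far lugs' outer corners are at (266,170) and (372,170).

```bash
python3 - <<'E'
from h import *
ci=load("w4")
a,b=[ray(ci,u,v,.149) for u,v in [(321,264),(321,394)]];d=a-b
print("block",(a+b)/2,np.hypot(*d),np.degrees(np.arctan2(d[1],d[0]))-90)
p,q=[ray(ci,u,v,.029) for u,v in [(266,170),(372,170)]];e=q-p;t=np.arctan2(e[1],e[0])
print("lug",np.hypot(*e),np.degrees(t),(p+q)/2-.0575*np.array([-np.sin(t),np.cos(t)]))
E
```

```text
block [ 0.42051387 -0.27073926] 0.05946769545471221 7.968594198982828
lug 0.07439809417207459 7.971865953475458 [ 0.41915854 -0.27164494]
```

```bash
python3 -m jog '[{"x":-0.001,"y":-0.0005,"z":-0.02,"wx":0,"wy":0,"wz":0},{"x":0,"y":0,"z":-0.03,"wx":0,"wy":0,"wz":0},{"x":0,"y":0,"z":-0.025,"wx":0,"wy":0,"wz":0},{"x":0,"y":0,"z":-0.010,"wx":0,"wy":0,"wz":0},{"x":0,"y":0,"z":-0.006,"wx":0,"wy":0,"wz":0},{"x":0,"y":0,"z":-0.003,"wx":0,"wy":0,"wz":0},{"x":0,"y":0,"z":0,"wx":0,"wy":0,"wz":0},{"x":0,"y":0,"z":0,"wx":0,"wy":0,"wz":0}]'
```

```text
time_s: 13.8
ee_pos: [0.4201, -0.272, 0.1966]
tcp_rot: [3.141, 0.001, 1.709]
force: [0.1, -0.6, -3.7]
grip_width: 0.638
grip_force: 30.0
```

```bash
python3 -m jog '[{"x":0,"y":0,"z":-0.003,"wx":0,"wy":0,"wz":0},{"x":0,"y":0,"z":-0.002,"wx":0,"wy":0,"wz":0},{"x":0,"y":0,"z":-0.001,"wx":0,"wy":0,"wz":0},{"x":0,"y":0,"z":0,"wx":0,"wy":0,"wz":0},{"x":0,"y":0,"z":0,"wx":0,"wy":0,"wz":0}]'
```

```text
time_s: 14.3
ee_pos: [0.4199, -0.272, 0.1899]
tcp_rot: [-3.142, 0.0, 1.709]
force: [0.2, 0.1, -1.2]
grip_width: 0.633
grip_force: 30.0
```

```bash
python3 -m jog '[{"x":0,"y":0,"z":-0.0005,"wx":0,"wy":0,"wz":0},{"x":0,"y":0,"z":0,"wx":0,"wy":0,"wz":0},{"x":0,"y":0,"z":0,"wx":0,"wy":0,"wz":0}]'
python3 -m jog '[{"x":0,"y":0,"z":0,"wx":0,"wy":0,"wz":0},{"x":0,"y":0,"z":0,"wx":0,"wy":0,"wz":0},{"x":0,"y":0,"z":0,"wx":0,"wy":0,"wz":0},{"x":0,"y":0,"z":0,"wx":0,"wy":0,"wz":0},{"x":0,"y":0,"z":0,"wx":0,"wy":0,"wz":0}]' 0.9
python3 -m jog '[{"x":0,"y":0,"z":0.02,"wx":0,"wy":0,"wz":0},{"x":0,"y":0,"z":0.035,"wx":0,"wy":0,"wz":0},{"x":0,"y":0,"z":0.035,"wx":0,"wy":0,"wz":0},{"x":0.025,"y":0.002,"z":0.02,"wx":0,"wy":0,"wz":0.02},{"x":0.04,"y":0.01,"z":0,"wx":0,"wy":0,"wz":0.025},{"x":0.045,"y":0.01,"z":0,"wx":0,"wy":0,"wz":0.025},{"x":0.045,"y":0.01,"z":0,"wx":0,"wy":0,"wz":0.025},{"x":0.045,"y":0.01,"z":0,"wx":0,"wy":0,"wz":0.025}]' 1
python3 -m jog '[{"x":0.030,"y":0.01,"z":0,"wx":0,"wy":0,"wz":0.025},{"x":0.015,"y":0,"z":0,"wx":0,"wy":0,"wz":0},{"x":0,"y":0,"z":0,"wx":0,"wy":0,"wz":0},{"x":0,"y":0,"z":0,"wx":0,"wy":0,"wz":0}]'
python3 -c 'from h import *;snap("w5")'
```

```text
time_s: 14.6
ee_pos: [0.4198, -0.2719, 0.1899]
tcp_rot: [3.141, 0.0, 1.709]
force: [-2.7, 1.7, 5.5]
grip_width: 0.633
grip_force: 30.0
time_s: 15.1
ee_pos: [0.4199, -0.272, 0.1893]
tcp_rot: [-3.142, 0.0, 1.709]
force: [-0.1, 0.6, 0.3]
grip_width: 0.897
grip_force: 0.0
time_s: 15.9
ee_pos: [0.6215, -0.2292, 0.2993]
tcp_rot: [-3.142, 0.0, 1.83]
force: [0.0, -0.4, -0.7]
grip_width: 0.999
grip_force: 0.0
time_s: 16.3
ee_pos: [0.6645, -0.22, 0.2989]
tcp_rot: [-3.141, -0.001, 1.854]
force: [-0.0, 0.4, -0.1]
grip_width: 0.998
grip_force: 0.0
[ 0.6641 -0.2202  0.2992] [-1.7996e+02 -3.0000e-02  1.0618e+02]
```

View pics/w5.png

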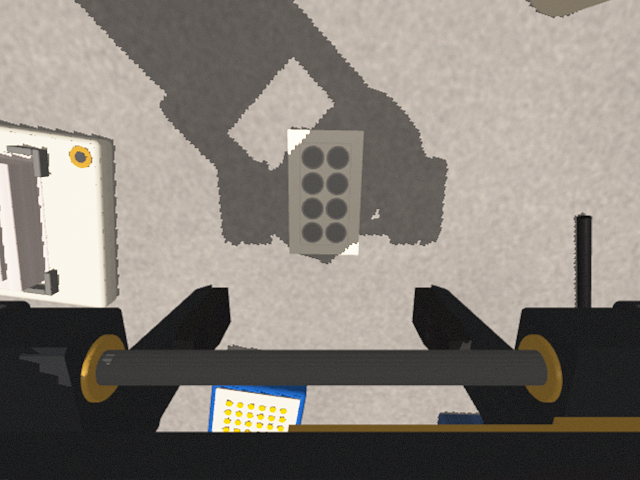

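The plate's top corners are (289,130), (363,131), (358,255) and (289,254), with the tip box well behind at (255,408).

```bash
python3 - <<'E'
from h import *
ci=load("w5")
print(*rect([ray(ci,u,v,.018) for u,v in [(363,131),(358,255),(289,254),(289,130)]]))
print(*rect([ray(ci,u,v,.023) for u,v in [(338,157),(336,232),(312,232),(312,157)]]))
print("tipbox edge",ray(ci,213,387,.047),ray(ci,305,389,.047))
E
```

```text
[ 0.6563 -0.1849] L 96.0 W 55.4 mm yaw 15.2 15.4
[ 0.6559 -0.1842] L 57.0 W 19.0 mm yaw 15.6 16.2
tipbox edge [ 0.611047  -0.3575595] [ 0.68422461 -0.33824169]
```

```bash
python3 -m jog '[{"x":-0.004,"y":0.017,"z":-0.02,"wx":0,"wy":0,"wz":-0.011},{"x":-0.004,"y":0.018,"z":-0.035,"wx":0,"wy":0,"wz":0},{"x":0,"y":0,"z":-0.035,"wx":0,"wy":0,"wz":0},{"x":0,"y":0,"z":-0.020,"wx":0,"wy":0,"wz":0},{"x":0,"y":0,"z":-0.010,"wx":0,"wy":0,"wz":0},{"x":0,"y":0,"z":-0.005,"wx":0,"wy":0,"wz":0},{"x":0,"y":0,"z":0,"wx":0,"wy":0,"wz":0},{"x":0,"y":0,"z":0,"wx":0,"wy":0,"wz":0}]'
```

```text
time_s: 17.15
ee_pos: [0.657, -0.1853, 0.1757]
tcp_rot: [3.14, 0.001, 1.842]
force: [-0.6, -0.4, 0.3]
grip_width: 1.002
grip_force: 0.0
```

```bash
python3 -m jog '[{"x":0,"y":0,"z":-0.004,"wx":0,"wy":0,"wz":0},{"x":0,"y":0,"z":0,"wx":0,"wy":0,"wz":0},{"x":0,"y":0,"z":0,"wx":0,"wy":0,"wz":0}]'
python3 -m jog '[{"x":0,"y":0,"z":0,"wx":0,"wy":0,"wz":0},{"x":0,"y":0,"z":0,"wx":0,"wy":0,"wz":0},{"x":0,"y":0,"z":0,"wx":0,"wy":0,"wz":0},{"x":0,"y":0,"z":0,"wx":0,"wy":0,"wz":0},{"x":0,"y":0,"z":0,"wx":0,"wy":0,"wz":0},{"x":0,"y":0,"z":0,"wx":0,"wy":0,"wz":0}]' 0
```

```text
time_s: 17.45
ee_pos: [0.6569, -0.1849, 0.1705]
tcp_rot: [3.141, 0.0, 1.843]
force: [-0.4, 0.2, 0.4]
grip_width: 0.999
grip_force: 0.0
time_s: 18.05
ee_pos: [0.6569, -0.1849, 0.1704]
tcp_rot: [3.142, 0.0, 1.843]
force: [1.3, 0.3, 0.2]
grip_width: 0.633
grip_force: 30.0
```

```bash
python3 -m jog '[{"x":0,"y":0,"z":0.010,"wx":0,"wy":0,"wz":0},{"x":0,"y":0,"z":0.02,"wx":0,"wy":0,"wz":0},{"x":0,"y":0,"z":0.035,"wx":0,"wy":0,"wz":0},{"x":0,"y":0,"z":0.035,"wx":0,"wy":0,"wz":0},{"x":-0.022,"y":-0.015,"z":0.02,"wx":0,"wy":0,"wz":-0.014},{"x":-0.035,"y":-0.02,"z":0,"wx":0,"wy":0,"wz":-0.02},{"x":-0.04,"y":-0.025,"z":0,"wx":0,"wy":0,"wz":-0.02},{"x":-0.04,"y":-0.025,"z":0,"wx":0,"wy":0,"wz":-0.02}]'
python3 -m jog '[{"x":-0.04,"y":-0.025,"z":0,"wx":0,"wy":0,"wz":-0.02},{"x":-0.035,"y":-0.025,"z":0,"wx":0,"wy":0,"wz":-0.02},{"x":-0.025,"y":-0.020,"z":0,"wx":0,"wy":0,"wz":-0.02},{"x":0,"y":0,"z":0,"wx":0,"wy":0,"wz":0},{"x":0,"y":0,"z":0,"wx":0,"wy":0,"wz":0},{"x":0,"y":0,"z":0,"wx":0,"wy":0,"wz":0}]'
python3 -c 'from h import *;snap("w6")'
```

```text
time_s: 18.85
ee_pos: [0.5184, -0.2703, 0.2912]
tcp_rot: [3.141, 0.001, 1.769]
force: [1.9, -0.7, -1.0]
grip_width: 0.63
grip_force: 30.0
time_s: 19.45
ee_pos: [0.4206, -0.3393, 0.2906]
tcp_rot: [3.141, 0.0, 1.71]
force: [0.0, 0.4, -0.6]
grip_width: 0.635
grip_force: 30.0
[ 0.4207 -0.3392  0.2905] [1.7998e+02 1.0000e-02 9.8000e+01]
```

View pics/w6.png

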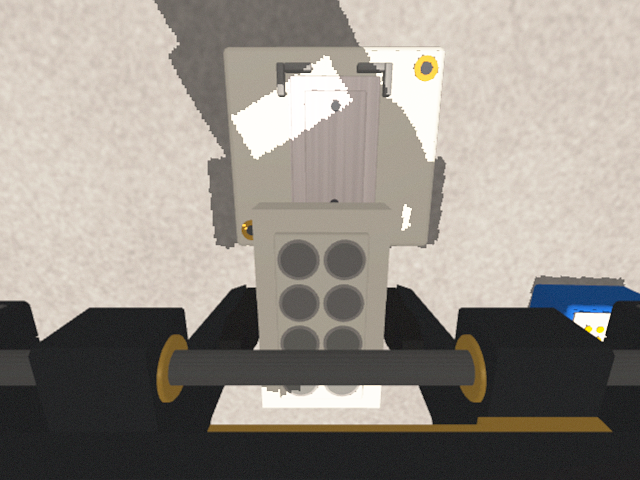

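The block sits square in the lugs, with holes at (335,105) and (334,203). The plate is held square: its top far edge is at y≈209, from (253) to (392), and its first well row is at (298,260) and (344,260).

```bash
python3 - <<'E'
from h import *
ci=load("w6")
a,b=[ray(ci,u,v,.049) for u,v in [(335,105),(334,203)]];d=a-b
print("block",(a+b)/2,np.hypot(*d),np.degrees(np.arctan2(d[1],d[0]))-90)
t=np.radians(8); n=np.array([-np.sin(t),np.cos(t)])
p,q=[ray(ci,u,v,.138) for u,v in [(253,209),(392,209)]];e=q-p
print("plate",np.hypot(*e),np.degrees(np.arctan2(e[1],e[0])),(p+q)/2-.048*n)
p,q=[ray(ci,u,v,.143) for u,v in [(298,260),(344,260)]];e=q-p
print("wells",np.hypot(*e),np.degrees(np.arctan2(e[1],e[0])),(p+q)/2-.0285*n)
E
```

```text
block [ 0.41932446 -0.27222316] 0.06036565635842325 8.025990249191238
plate 0.055412912658202085 7.979452119546915 [ 0.420575   -0.33865646]
wells 0.01844753582084625 7.978730294436275 [ 0.42001144 -0.33899827]
```

```bash
python3 -m jog '[{"x":-0.001,"y":0.025,"z":0,"wx":0,"wy":0,"wz":0},{"x":0,"y":0.027,"z":0,"wx":0,"wy":0,"wz":0},{"x":0,"y":0.0145,"z":-0.01,"wx":0,"wy":0,"wz":0},{"x":0,"y":0,"z":-0.03,"wx":0,"wy":0,"wz":0},{"x":0,"y":0,"z":-0.020,"wx":0,"wy":0,"wz":0},{"x":0,"y":0,"z":-0.006,"wx":0,"wy":0,"wz":0},{"x":0,"y":0,"z":0,"wx":0,"wy":0,"wz":0},{"x":0,"y":0,"z":0,"wx":0,"wy":0,"wz":0}]'
```

```text
time_s: 20.3
ee_pos: [0.4193, -0.2735, 0.2251]
tcp_rot: [3.141, 0.001, 1.709]
force: [0.1, 0.5, -0.5]
grip_width: 0.632
grip_force: 30.0
```

```bash
python3 -m jog '[{"x":0,"y":0.0008,"z":-0.004,"wx":0,"wy":0,"wz":0},{"x":0,"y":0,"z":-0.003,"wx":0,"wy":0,"wz":0},{"x":0,"y":0,"z":-0.001,"wx":0,"wy":0,"wz":0},{"x":0,"y":0,"z":0,"wx":0,"wy":0,"wz":0},{"x":0,"y":0,"z":0,"wx":0,"wy":0,"wz":0}]'
```

```text
time_s: 20.8
ee_pos: [0.4189, -0.2727, 0.2164]
tcp_rot: [3.142, 0.0, 1.709]
force: [0.1, 0.3, -0.7]
grip_width: 0.633
grip_force: 30.0
```

```bash
python3 -m jog '[{"x":0.0005,"y":0,"z":-0.001,"wx":0,"wy":0,"wz":0},{"x":0,"y":0,"z":-0.001,"wx":0,"wy":0,"wz":0},{"x":0,"y":0,"z":0,"wx":0,"wy":0,"wz":0},{"x":0,"y":0,"z":0,"wx":0,"wy":0,"wz":0}]'
```

```text
time_s: 21.2
ee_pos: [0.4194, -0.2726, 0.2143]
tcp_rot: [-3.142, -0.0, 1.709]
force: [0.4, 0.3, 0.7]
grip_width: 0.633
grip_force: 30.0
```

```bash
python3 -m jog '[{"x":0,"y":0,"z":-0.0005,"wx":0,"wy":0,"wz":0},{"x":0,"y":0,"z":0,"wx":0,"wy":0,"wz":0},{"x":0,"y":0,"z":0,"wx":0,"wy":0,"wz":0}]'
python3 -m jog '[{"x":0,"y":0,"z":0,"wx":0,"wy":0,"wz":0},{"x":0,"y":0,"z":0,"wx":0,"wy":0,"wz":0},{"x":0,"y":0,"z":0,"wx":0,"wy":0,"wz":0},{"x":0,"y":0,"z":0,"wx":0,"wy":0,"wz":0},{"x":0,"y":0,"z":0,"wx":0,"wy":0,"wz":0}]' 0.9
python3 -m jog '[{"x":0,"y":0,"z":0.02,"wx":0,"wy":0,"wz":0},{"x":0,"y":0,"z":0.035,"wx":0,"wy":0,"wz":0},{"x":0,"y":0.01,"z":0.03,"wx":0,"wy":0,"wz":0},{"x":0.01,"y":0.035,"z":0,"wx":0,"wy":0,"wz":-0.02},{"x":0.01,"y":0.04,"z":0,"wx":0,"wy":0,"wz":-0.02},{"x":0.012,"y":0.045,"z":0,"wx":0,"wy":0,"wz":-0.02},{"x":0.012,"y":0.045,"z":0,"wx":0,"wy":0,"wz":-0.02},{"x":0.012,"y":0.03,"z":0,"wx":0,"wy":0,"wz":-0.008}]'
python3 -m jog '[{"x":0,"y":0.013,"z":0,"wx":0,"wy":0,"wz":0},{"x":0,"y":0,"z":0,"wx":0,"wy":0,"wz":0},{"x":0,"y":0,"z":0,"wx":0,"wy":0,"wz":0}]'
python3 -c 'from h import *;snap("w7")'
```

```text
time_s: 21.5
ee_pos: [0.4194, -0.2726, 0.2143]
tcp_rot: [3.141, 0.0, 1.709]
force: [-1.6, 1.8, 5.7]
grip_width: 0.629
grip_force: 30.0
time_s: 22.0
ee_pos: [0.4194, -0.2727, 0.2138]
tcp_rot: [-3.141, -0.0, 1.709]
force: [0.1, 0.7, 0.5]
grip_width: 0.9
grip_force: 0.0
time_s: 22.8
ee_pos: [0.4753, -0.0651, 0.2989]
tcp_rot: [-3.141, -0.0, 1.621]
force: [0.1, -0.5, 0.2]
grip_width: 0.9
grip_force: 0.0
time_s: 23.1
ee_pos: [0.4752, -0.0554, 0.2988]
tcp_rot: [-3.141, 0.0, 1.621]
force: [0.0, -0.3, -0.3]
grip_width: 0.902
grip_force: 0.0
[ 0.4752 -0.0558  0.2988] [-1.80e+02  2.00e-02  9.28e+01]
```

View pics/w7.png

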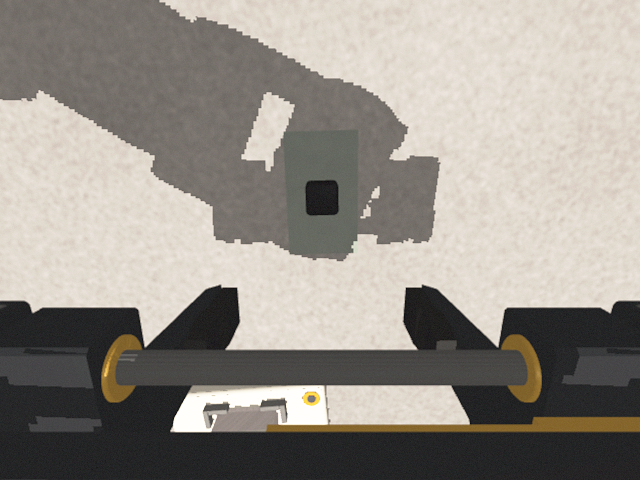

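The lid's corners are about (284,131), (357,130), (354,253) and (287,254). Its black knob spans (305–339, 180–215).

```bash
python3 - <<'E'
from h import *
i=cv2.imread("pics/w7.png"); cv2.imwrite("pics/c7.png",np.clip(1.8*cv2.resize(i[115:265,265:375],None,fx=4,fy=4,interpolation=cv2.INTER_CUBIC),0,255).astype(np.uint8))
ci=load("w7")
print(*rect([ray(ci,u,v,.016) for u,v in [(357,130),(354,253),(287,254),(284,131)]]))
E
```

```text
[ 0.4723 -0.0197] L 95.8 W 54.6 mm yaw 2.8 3.7
```

View pics/c7.png

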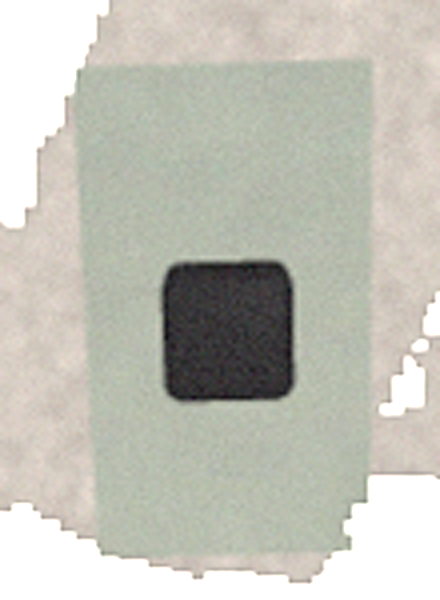

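The lid crop gives corners (77,66), (372,60), (367,549) and (101,553). The knob centre is at about (229,330).

```bash
python3 - <<'E'
from h import *
ci=load("w7"); f=lambda p,z: ray(ci,265+p[0]/4,115+p[1]/4,z)
print(*rect([f(p,.016) for p in [(372,60),(367,549),(101,553),(77,66)]]))
print(f((229,330),.038))
E
```

```text
[ 0.4738 -0.0194] L 95.0 W 54.7 mm yaw 4.1 3.9
[ 0.4735668  -0.01823329]
```

```bash
python3 -m jog '[{"x":-0.001,"y":0.018,"z":-0.02,"wx":0,"wy":0,"wz":0.021},{"x":0,"y":0.018,"z":-0.035,"wx":0,"wy":0,"wz":0},{"x":0,"y":0,"z":-0.03,"wx":0,"wy":0,"wz":0},{"x":0,"y":0,"z":-0.015,"wx":0,"wy":0,"wz":0},{"x":0,"y":0,"z":-0.005,"wx":0,"wy":0,"wz":0},{"x":0,"y":0,"z":0,"wx":0,"wy":0,"wz":0},{"x":0,"y":0,"z":0,"wx":0,"wy":0,"wz":0}]' 0.8
```

```text
time_s: 23.85
ee_pos: [0.4746, -0.0194, 0.1946]
tcp_rot: [3.14, 0.0, 1.641]
force: [-0.6, -0.0, 1.3]
grip_width: 0.804
grip_force: 0.0
```

```bash
python3 -m jog '[{"x":-0.001,"y":0,"z":-0.006,"wx":0,"wy":0,"wz":0},{"x":0,"y":0,"z":-0.002,"wx":0,"wy":0,"wz":0},{"x":0,"y":0,"z":0,"wx":0,"wy":0,"wz":0},{"x":0,"y":0,"z":0,"wx":0,"wy":0,"wz":0}]'
python3 -m jog '[{"x":0,"y":0,"z":0,"wx":0,"wy":0,"wz":0},{"x":0,"y":0,"z":0,"wx":0,"wy":0,"wz":0},{"x":0,"y":0,"z":0,"wx":0,"wy":0,"wz":0},{"x":0,"y":0,"z":0,"wx":0,"wy":0,"wz":0},{"x":0,"y":0,"z":0,"wx":0,"wy":0,"wz":0},{"x":0,"y":0,"z":0,"wx":0,"wy":0,"wz":0},{"x":0,"y":0,"z":0,"wx":0,"wy":0,"wz":0},{"x":0,"y":0,"z":0,"wx":0,"wy":0,"wz":0}]' 0
```

```text
time_s: 24.25
ee_pos: [0.4734, -0.0186, 0.1859]
tcp_rot: [3.141, 0.0, 1.642]
force: [-0.9, -0.2, -0.1]
grip_width: 0.801
grip_force: 0.0
time_s: 25.05
ee_pos: [0.4734, -0.0187, 0.1859]
tcp_rot: [3.142, 0.0, 1.642]
force: [-0.2, 0.6, -0.3]
grip_width: 0.268
grip_force: 30.0
```

```bash
python3 -m jog '[{"x":0,"y":0,"z":0.010,"wx":0,"wy":0,"wz":0},{"x":0,"y":0,"z":0.02,"wx":0,"wy":0,"wz":0},{"x":0,"y":0,"z":0.035,"wx":0,"wy":0,"wz":0},{"x":0,"y":0,"z":0.04,"wx":0,"wy":0,"wz":0},{"x":0,"y":-0.015,"z":0.035,"wx":0,"wy":0,"wz":0},{"x":-0.007,"y":-0.03,"z":0,"wx":0,"wy":0,"wz":0.01},{"x":-0.007,"y":-0.04,"z":0,"wx":0,"wy":0,"wz":0.01},{"x":-0.007,"y":-0.04,"z":0,"wx":0,"wy":0,"wz":0.01}]'
python3 -m jog '[{"x":-0.007,"y":-0.04,"z":0,"wx":0,"wy":0,"wz":0.01},{"x":-0.007,"y":-0.04,"z":0,"wx":0,"wy":0,"wz":0.01},{"x":-0.007,"y":-0.04,"z":0,"wx":0,"wy":0,"wz":0.01},{"x":-0.006,"y":-0.04,"z":0,"wx":0,"wy":0,"wz":0.008},{"x":-0.006,"y":-0.03,"z":0,"wx":0,"wy":0,"wz":0},{"x":0,"y":-0.01,"z":0,"wx":0,"wy":0,"wz":0},{"x":0,"y":0,"z":0,"wx":0,"wy":0,"wz":0},{"x":0,"y":0,"z":0,"wx":0,"wy":0,"wz":0}]'
python3 -c 'from h import *;snap("w8")'
```

```text
time_s: 25.85
ee_pos: [0.4517, -0.1445, 0.3267]
tcp_rot: [3.141, 0.0, 1.673]
force: [0.8, -0.1, -2.1]
grip_width: 0.269
grip_force: 30.0
time_s: 26.65
ee_pos: [0.4196, -0.3425, 0.3259]
tcp_rot: [-3.141, -0.001, 1.71]
force: [-0.8, 0.6, -0.4]
grip_width: 0.266
grip_force: 30.0
[ 0.4197 -0.3422  0.326 ] [-1.7999e+02 -4.0000e-02  9.8040e+01]
```

View pics/w8.png

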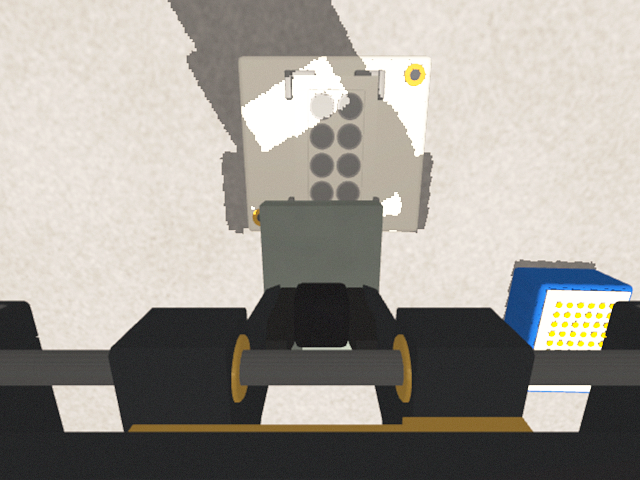

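The plate is seated square on the block, with wells from (322,106) to (348,191). The lid is held square: its top far edge is at y≈206, x 261–383.

```bash
python3 - <<'E'
from h import *
ci=load("w8")
print("plate",*rect([ray(ci,u,v,.067) for u,v in [(349,106),(348,191),(322,191),(322,106)]]))
t=np.radians(8); n=np.array([-np.sin(t),np.cos(t)])
p,q=[ray(ci,u,v,.156) for u,v in [(261.5,206),(382.5,206)]];e=q-p
print("lid",np.hypot(*e),np.degrees(np.arctan2(e[1],e[0])),(p+q)/2-.048*n)
print(cv2.imread("pics/w8.png")[190:216,290].tolist())
E
```

```text
plate [ 0.4187 -0.2715] L 55.9 W 18.1 mm yaw 8.3 8.0
lid 0.05442028914166688 8.014928869215918 [ 0.41951626 -0.34341238]
[[162, 177, 186], [164, 178, 186], [162, 178, 185], [163, 179, 185], [162, 177, 185], [164, 177, 186], [135, 147, 153], [87, 97, 97], [87, 92, 95], [97, 100, 105], [94, 99, 99], [91, 97, 97], [89, 96, 94], [85, 93, 90], [84, 93, 89], [87, 95, 92], [92, 100, 99], [98, 106, 100], [98, 104, 101], [95, 102, 100], [96, 105, 101], [100, 109, 105], [99, 108, 103], [97, 104, 104], [96, 103, 102], [96, 107, 101]]
```

```bash
python3 -m jog '[{"x":-0.0006,"y":0.025,"z":0,"wx":0,"wy":0,"wz":0},{"x":0,"y":0.03,"z":0,"wx":0,"wy":0,"wz":0},{"x":0,"y":0.0165,"z":-0.01,"wx":0,"wy":0,"wz":0},{"x":0,"y":0,"z":-0.03,"wx":0,"wy":0,"wz":0},{"x":0,"y":0,"z":-0.020,"wx":0,"wy":0,"wz":0},{"x":0,"y":0,"z":-0.008,"wx":0,"wy":0,"wz":0},{"x":0,"y":0,"z":0,"wx":0,"wy":0,"wz":0},{"x":0,"y":0,"z":0,"wx":0,"wy":0,"wz":0}]'
```

```text
time_s: 27.5
ee_pos: [0.4191, -0.272, 0.2587]
tcp_rot: [3.141, 0.001, 1.71]
force: [-0.3, -0.1, -0.1]
grip_width: 0.268
grip_force: 30.0
```

```bash
python3 -m jog '[{"x":0,"y":0.0008,"z":-0.004,"wx":0,"wy":0,"wz":0},{"x":0,"y":0,"z":-0.003,"wx":0,"wy":0,"wz":0},{"x":0,"y":0,"z":-0.002,"wx":0,"wy":0,"wz":0},{"x":0,"y":0,"z":0,"wx":0,"wy":0,"wz":0},{"x":0,"y":0,"z":0,"wx":0,"wy":0,"wz":0}]'
```

```text
time_s: 28.0
ee_pos: [0.4188, -0.2714, 0.2489]
tcp_rot: [-3.142, 0.0, 1.71]
force: [-1.0, -0.1, -1.7]
grip_width: 0.269
grip_force: 30.0
```

```bash
python3 -m jog '[{"x":0,"y":0,"z":-0.001,"wx":0,"wy":0,"wz":0},{"x":0,"y":0,"z":0,"wx":0,"wy":0,"wz":0},{"x":0,"y":0,"z":0,"wx":0,"wy":0,"wz":0}]'
python3 -m jog '[{"x":0,"y":0,"z":-0.0005,"wx":0,"wy":0,"wz":0},{"x":0,"y":0,"z":0,"wx":0,"wy":0,"wz":0},{"x":0,"y":0,"z":0,"wx":0,"wy":0,"wz":0}]'
```

```text
time_s: 28.3
ee_pos: [0.4188, -0.2714, 0.2479]
tcp_rot: [3.142, 0.0, 1.71]
force: [-1.2, -0.9, -1.2]
grip_width: 0.267
grip_force: 30.0
time_s: 28.6
ee_pos: [0.4188, -0.2713, 0.2478]
tcp_rot: [3.141, 0.0, 1.71]
force: [-1.2, 1.3, 5.5]
grip_width: 0.271
grip_force: 30.0
```

Contact came at the expected height. I'll release, withdraw and look.

```bash
python3 -m jog '[{"x":0,"y":0,"z":0,"wx":0,"wy":0,"wz":0},{"x":0,"y":0,"z":0,"wx":0,"wy":0,"wz":0},{"x":0,"y":0,"z":0,"wx":0,"wy":0,"wz":0},{"x":0,"y":0,"z":0,"wx":0,"wy":0,"wz":0},{"x":0,"y":0,"z":0,"wx":0,"wy":0,"wz":0},{"x":0,"y":0,"z":0,"wx":0,"wy":0,"wz":0}]' 0.7
python3 -m jog '[{"x":0,"y":0,"z":0.02,"wx":0,"wy":0,"wz":0},{"x":0,"y":0,"z":0.035,"wx":0,"wy":0,"wz":0},{"x":0,"y":0,"z":0.035,"wx":0,"wy":0,"wz":0},{"x":0,"y":-0.03,"z":0.01,"wx":0,"wy":0,"wz":0},{"x":0,"y":-0.03,"z":0,"wx":0,"wy":0,"wz":0},{"x":0,"y":-0.01,"z":0,"wx":0,"wy":0,"wz":0},{"x":0,"y":0,"z":0,"wx":0,"wy":0,"wz":0},{"x":0,"y":0,"z":0,"wx":0,"wy":0,"wz":0}]'
python3 - <<'E'
from h import *
snap("w9")
s=viewer.read_camera("scene")[:,:,::-1]
w=cv2.imread("pics/w9.png")[0:300,160:560]
a=cv2.resize(s[150:310,30:243],(400,300),interpolation=cv2.INTER_CUBIC)
b=cv2.resize(s[160:360,220:560],(800,300))[:, :]
cv2.imwrite("pics/f9.png",np.vstack([np.hstack([w,a]),b]))
E
```

```text
time_s: 29.2
ee_pos: [0.4188, -0.2713, 0.2473]
tcp_rot: [-3.142, -0.0, 1.71]
force: [0.3, 0.4, 0.7]
grip_width: 0.697
grip_force: 0.0
time_s: 30.0
ee_pos: [0.4187, -0.3406, 0.3468]
tcp_rot: [-3.141, -0.001, 1.71]
force: [-0.1, 0.3, -0.4]
grip_width: 0.697
grip_force: 0.0
[ 0.4188 -0.3404  0.347 ] [-1.7997e+02 -7.0000e-02  9.8000e+01]
```

View pics/f9.png

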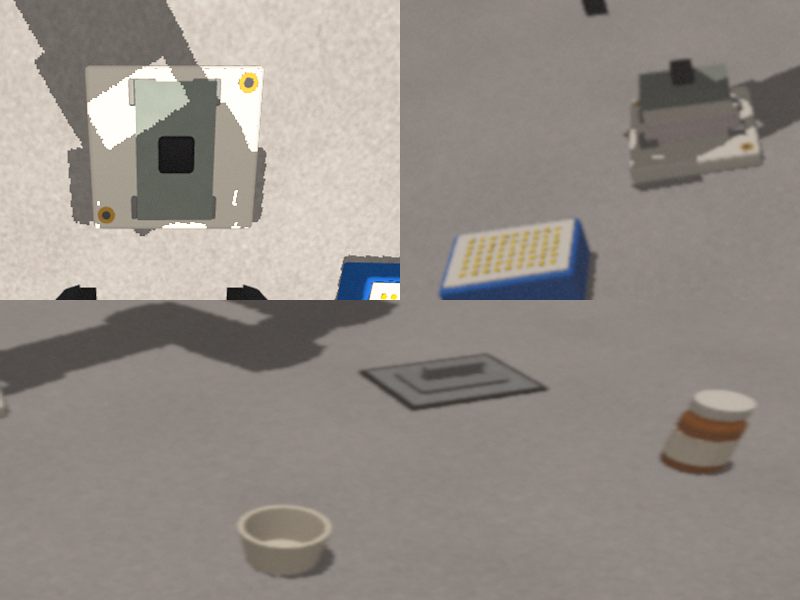

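The stack is straight and the lid is flat between the lugs. The guard is in the middle of the mat, and the jar, tip box and cup haven't moved.

```bash
python3 -c 'from station import r;print(r.finish_job())'
```

```text
the job is handed in; nothing more can be done
None
```

The job is handed in at about 30 s of the 104 s: the guard is parked mid-mat, the block, plate and lid are stacked square on the carrier in that order, and the jar, tip box and cup are where they were; no verdict was returned.

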